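# Tip the forming block over, hollows up, and push it home against the stop

## Robot

A 6-joint arm with a two-finger parallel gripper is mounted at the origin on the work surface. World frame = base frame: x ahead of the robot, y to its left, z up, the work surface at z = 0. Lengths are in m, angles in rad, forces in N, time in s.
With the tool pointing down it reaches from about 0.325 to 0.75 m from the base axis. Payload 7.6 kg.
Tool frame: the origin (TCP) lies on the centre line of the jaws, within the pads' length; the fingertips stand 17 mm ahead of it and the grasp point (between the pads) lies 2 mm behind it (r.tcp_to_tips is the distance from the TCP to the fingertips, in m); z points along the fingers, y is the line along which they close (so a half turn about z gives the same grasp; the last joint's range is limited). The gripper opens to 85 mm and grips with 20 to 120 N. Pads are 22 mm wide; open, the fingers measure 114 mm over their backs; the gripper's body (76 mm by 85 mm) begins 54 mm behind the grasp point. The pads swing forward as they close: fully open they stand 13 mm farther back than shut.
Start: joints at [1.144, 0.052, 1.401, -0, 1.689, -0.07], TCP at [0.183, 0.492, 0.248] pointing down, gripper open.
Joint ranges: [-2.9, 2.9], [-0.91, 2.17], [0.12, 2.37], [-1.06, 4.2], [0.26, 2.73], [-2.93, 2.93]. Speed limits (rad/s): [2.57, 2.57, 3.01, 3.14, 3.14, 3.14].

## Interface

Orientations are given as a unit quaternion [x, y, z, w].
In Python, from station import r gives the robot as it stands.
- The arm moves only by the shell command python3 -m jog 'ROWS' [FORCE]. ROWS is JSON, a list of rows, each a list of 3 entries, a list of its own where there are three numbers: the shift along the tool's x, y, z as a fraction of full scale, then the turn about the tool's z as a fraction of full scale, then the gripper's target within -1 to 1 (shut at 1, half-way at 0, fully open at -1). In form: [[[x, y, z], twist, jaw], ...]. A call has 1 to 5 rows; each row is the pose to reach, as a shift and turn from the pose commanded when the call began, along the tool's axes at that moment, turning the shorter way round; what a row does not reach only later rows make up. Full scale, the value 1, is 0.2 m for a shift and pi rad for a turn. A row lasts 1/10 s, in which the tool goes at most 50 mm and 8.59 degrees, less where a joint would pass 70% of its speed; a pose out of reach is approached as far as the arm can. A call with a number of a shift or a turn outside -1 to 1 is refused whole. A call with a gripper value outside its range is refused whole. The fingers move at their own pace and stop on an object; FORCE is the grip in N (left out, the last holds). Time passes only in rows, so rows that repeat a pose let the fingers close. It gives the time, the measured TCP pose, the force, the opening and the grip force at its end, in the units of the state.
- r.sense(): the state, without advancing time (a new reading comes with each control period).
- r.grab_frame(name): name is "side" or "top" or "wrist"; returns a dict with "image" (384x512x3 uint8, blue, green, red), "fx", "fy", "cx", "cy" (pixels), "R" (3x3) and "t" (3): a world point X has camera coordinates R X + t. Camera axes: x right, y down, z forward; pixel columns grow to the right and rows downward; lengths in m; the calibration is good to about 2 mm. A picture is of the moment at which its call begins. There is no depth.
- r.hand_in(): hands the job in; it is judged then, once.
The state is a dict: "time_s": time; "joints": joint angles; "qd": joint speeds; "tau": joint torques, N m; "tcp_pos": TCP position; "ee_rot": TCP orientation; "force": force on the tool from outside, world axes, zero at the start; "moment": the same for the moment, N m; "gripper_width": opening from 0.0 (shut) to 1.0 (fully open); "gripper_force": force on a finger pad.
Only numpy, scipy, OpenCV 4.12 (cv2) and the standard library are available. Lean on these libraries where they do the work, as an engineer would, in place of code of your own. Each camera call takes 0.05 s, during which the arm holds its last target. There are 200 camera calls.

## Task

The square steel forming block stands on its edge on the bench board. Push it over so that it lies flat on the board's mat with its hollows facing up, then push it along until its edge sits flat against the board's wooden stop bar. Only push it: do not pinch, lift or carry it, and leave the bowl, punch, jar and hammer where they are.

Things in the scene. Friction and masses are not known exactly. Their poses are not given: they have to be found in the camera images.
- board: Fixed bench board, 240 x 180 mm; place and heading vary. Origin: centre of its underside, on the work surface. Its black rubber mat (top 20 mm above the work surface) covers board x -99 to +117, y -85 to +85 mm. The stop bar lies along y at the end nearest the robot; the x axis points from it to the open end, within 35 degrees of straight away from the robot; z up.
- stop_face (a point): Dark wooden stop bar on the board, 18 mm thick, 170 mm long along the board's y, top 34 mm above the work surface (14 mm above the mat). The point is the middle of its inner upright face, at board x = -100 mm, y = 0, 27 mm above the work surface. Board axes.
- block: Loose steel plate 64 x 64 x 22 mm, 0.5 to 0.75 kg, standing on edge on the mat at the start. Origin: centre of the face it then stands on; z up, y along its 64 mm width, x the level normal out of the broad face with the hollows (four, round, 14 to 24 mm wide, 9 mm deep). At the start the hollows face away from the stop, turned up to 20 degrees either way. It lies as wanted when its x points up.
- block_center (a point): Centre of the block, 32 mm along its z from its origin; block axes; broad faces 11 mm either side. 11 mm above the mat when flat, 32 mm from the stop face when against it. Pushed 40 to 60 mm above the mat on a broad face the block tips, not slides, and falls by itself once leant about 20 degrees; it comes down 25 to 75 mm short of the stop.
- bowl: Bystander: loose steel bowl, 80 mm wide, 35 mm high, standing on the work surface on the board's +y side, beside the board. Origin: centre of its underside.
- punch: Bystander: loose steel punch standing upright, 20 mm wide at its head, 80 mm high, on the work surface on the board's -y side. Origin: centre of its underside.
- jar: Bystander: loose lidded jar, 48 mm wide, 50 mm high, on the work surface on the board's -y side, farther from the robot than the punch. Origin: centre of its underside.
- hammer: Bystander: loose hammer, 220 mm long, lying on the work surface beyond the board's open end, roughly along the board's y. Origin: on its underside; its x axis runs from handle to head.

How it is judged:
By the outcome, as a careful person would: the job done as asked, in the order asked, and still so for the second after the job is handed in, with the robot touching nothing.
It also fails if it takes over 46 s, if anything falls off the work surface, if the arm or the gripper's body presses on something with over 40 N, if the wrist force passes 120 N, or if a joint passes its speed limit or range.

## Working session

There is one attempt and no reset: what is moved stays moved. The work goes in short steps, Python scripts to look and compute and a shell command to move; the robot and the scene stay as the last step left them, time stands still between calls to the robot, and variables do not carry over. Pictures are saved under pics/ and viewed, at most 10 in all, crops included, and the job is handed in when it is done.

```bash
ls; mkdir -p pics; python3 - <<'E'
from station import r
import cv2
s=r.sense();print(s)
for n in("top","side"):
    f=r.grab_frame(n);cv2.imwrite(f"pics/{n}0.png",f["image"]);print(n,f["fx"],f["cx"],f["cy"],f["R"],f["t"])
E
```

```text
pics
{'time_s': 0.0, 'joints': array([ 1.14371251e+00,  5.28189119e-02,  1.40174381e+00, -2.70562740e-06,
        1.68858614e+00, -7.03019134e-02]), 'qd': array([-0.0006481 , -0.00107152,  0.00117332,  0.00102154,  0.00206176,
       -0.00094804]), 'tau': array([-1.26856077e-03, -3.81660390e+01, -3.60187984e+01, -2.31084978e-04,
        6.22810854e-03, -1.58722349e-05]), 'tcp_pos': array([0.18322702, 0.4916934 , 0.24747211]), 'ee_rot': array([ 1.77446390e-01,  9.84130161e-01, -7.54497640e-04, -1.90218483e-04]), 'force': array([-0.40642068, -0.08438463,  0.55438273]), 'moment': array([ 0.00143759, -0.04815946, -0.02813106]), 'gripper_force': 0.0, 'gripper_width': 0.9986705713583269}
top 467.5991815178138 255.53610680831144 197.17197185561034 [[ 0.01503377 -0.99985233 -0.0083243 ]
 [-0.98375765 -0.01330144 -0.17900825]
 [ 0.17887109  0.01088027 -0.98381236]] [0.03347921 0.63894155 0.99312117]
side 440.45965909389827 260.27336284460523 196.4576123165674 [[-0.71629163 -0.69775233 -0.00824557]
 [-0.51887627  0.54048943 -0.66229796]
 [ 0.46657659 -0.47012006 -0.74919518]] [0.49138862 0.33001373 0.62034057]
```

View pics/top0.png

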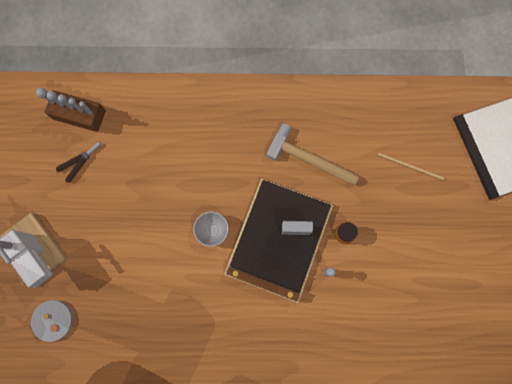

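View pics/side0.png

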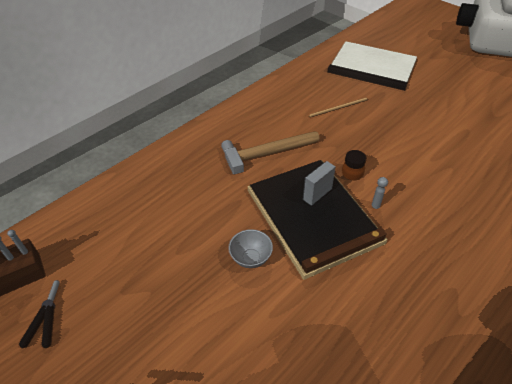

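The top view shows the board corners at about (261,180), (332,207), (300,300) and (227,274). The stop is at the bottom and the block is at (297,228). The bowl is at (211,230), the punch at (330,272), the jar at (347,232), and the hammer lies beyond the board. Next I'll zoom in to measure more accurately.

```bash
cat > h.py <<'E'
from station import r
import cv2, numpy as np
from scipy.spatial.transform import Rotation as Ro
def px2w(f,uv,z):
    uv=np.atleast_2d(uv).astype(float)
    d=np.c_[(uv[:,0]-f["cx"])/f["fx"],(uv[:,1]-f["cy"])/f["fy"],np.ones(len(uv))]@f["R"]
    c=-f["R"].T@f["t"]; return c+d*((z-c[2])/d[:,2])[:,None]
def w2px(f,X):
    c=np.atleast_2d(X)@f["R"].T+f["t"]; return np.c_[f["fx"]*c[:,0]/c[:,2]+f["cx"],f["fy"]*c[:,1]/c[:,2]+f["cy"]]
def boardpts(p,yaw,B):  # board-> world
    c,s=np.cos(yaw),np.sin(yaw);B=np.atleast_2d(B);return np.c_[p[0]+c*B[:,0]-s*B[:,1],p[1]+s*B[:,0]+c*B[:,1],B[:,2]]
def toboard(p,yaw,W):
    c,s=np.cos(yaw),np.sin(yaw);W=np.atleast_2d(W);d=W[:,:2]-p[:2];return np.c_[c*d[:,0]+s*d[:,1],-s*d[:,0]+c*d[:,1],W[:,2]]
E
python3 - <<'E'
from h import *
f=r.grab_frame("top")
c=np.array([[261,180],[332,207],[300,300],[227,274]])
print(px2w(f,c,0.02).round(3))
im=f["image"][170:310,215:365]; 
cv2.imwrite("pics/c1.png",cv2.resize(im,None,fx=4,fy=4,interpolation=cv2.INTER_CUBIC))
g=r.grab_frame("side");im=g["image"][145:280,225:400]
cv2.imwrite("pics/c2.png",cv2.resize(im,None,fx=4,fy=4,interpolation=cv2.INTER_CUBIC))
E
```

```text
[[ 0.686  0.031  0.02 ]
 [ 0.625 -0.135  0.02 ]
 [ 0.413 -0.06   0.02 ]
 [ 0.468  0.105  0.02 ]]
```

View pics/c1.png

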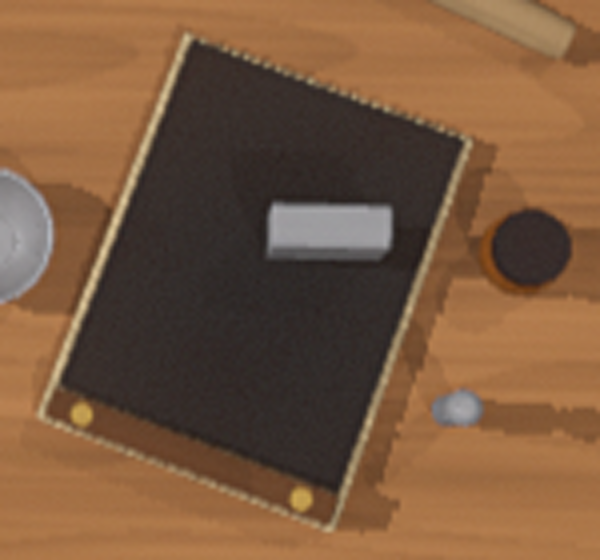

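View pics/c2.png

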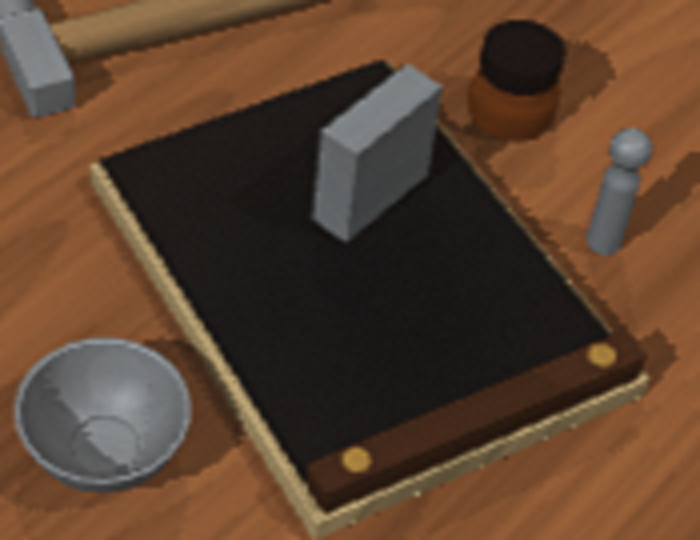

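```bash
cat >> h.py <<'E'
from scipy.optimize import least_squares
E
python3 - <<'E'
from h import *
f=r.grab_frame("top");g=r.grab_frame("side")
T=lambda a:np.array(a)/4+[215-.375,170-.375]; S=lambda a:np.array(a)/4+[225-.375,145-.375]
Bt=T([[188,35],[469,141],[333,528],[40,415]]); Bs=S([[385,62],[645,380],[322,519],[95,164]])
C=np.array([[.12,.09,.02],[.12,-.09,.02],[-.12,-.09,.02],[-.12,.09,.02]])
def res(p):
    W=boardpts(p,p[2],C)
    return np.r_[(w2px(f,W)-Bt).ravel(),(w2px(g,W[[1,2,3,0]])-Bs).ravel()]
b=least_squares(res,[.55,-.015,-.33],loss="soft_l1").x;print("board",b.round(4),np.degrees(b[2]),res(b).round(1))
# block top corners: hollow side left/right, near
Kt=T([[272,204],[391,206],[390,250],[268,250]]);Ks=S([[322,133],[408,67],[440,88],[355,155],[345,241],[313,219]])
# far-left, far-right, near-right, near-left
K=np.array([[.011,.032,.084],[.011,-.032,.084],[-.011,-.032,.084],[-.011,.032,.084],[-.011,.032,.02],[.011,.032,.02]])
def res2(p):
    W=boardpts(p,p[2],K)
    return np.r_[(w2px(f,W[:4])-Kt).ravel(),(w2px(g,W)-Ks).ravel()]
k=least_squares(res2,[.58,-.06,0],loss="soft_l1").x;print("block",k.round(4),np.degrees(k[2]),res2(k).round(1))
print("block in board",toboard(b,b[2],[[k[0],k[1],0]]).round(4),np.degrees(k[2]-b[2]))
J=px2w(f,T([[528,248]]),.05);P=px2w(f,T([[465,407]]),.075);print("jar,punch",J.round(3),P.round(3),toboard(b,b[2],np.r_[J,P]).round(3))
bw=px2w(g,S([[104,410]]),.035);print("bowl",bw.round(3),toboard(b,b[2],bw).round(3))
np.save("b.npy",b)
E
```

```text
board [ 0.5485 -0.011  -0.348 ] -19.94010785421791 [-1.4 -0.7  0.9 -0.5 -0.3  1.9 -1.9  1.1  1.  -2.2  2.9 -1.8 -0.6  0.4
 -1.3 -1. ]
block [ 0.5706 -0.0479 -0.017 ] -0.9729820227881618 [-0.5  0.2 -0.7  0.6 -0.6 -0.2  0.3 -1.2 -0.1 -0.6 -0.1 -0.7  0.7 -0.4
  0.4 -0.1  0.3  0.5 -0.1  0.1]
block in board [[ 0.0334 -0.0272  0.    ]] 18.967125831429748
jar,punch [[ 0.564 -0.162  0.05 ]] [[ 0.476 -0.122  0.075]] [[ 0.066 -0.136  0.05 ]
 [-0.031 -0.129  0.075]]
bowl [[0.568 0.146 0.035]] [[-0.035  0.154  0.035]]
```

```bash
cat >> h.py <<'E'
def go(x,y,z,yawy,pt=None):
    "z = tip height; yawy = world angle (deg) of tool y; prints shift/0.2 and twist/pi from now"
    s=r.sense();R=Ro.from_quat(s["ee_rot"]).as_matrix();p=s["tcp_pos"]
    d=R.T@(np.array([x,y,z+r.tcp_to_tips])-p)/.2
    cur=np.degrees(np.arctan2(R[1,1],R[0,1]));t=-((yawy-cur+90)%180-90)/180
    print("t",round(s["time_s"],2),"p",p.round(4),"yaw",cur.round(1),"tip",r.tcp_to_tips,"F",s["force"].round(1),"w",round(s["gripper_width"],2));print("shift",d.round(4),"twist",round(t,4))
E
python3 -c "from h import *;go(.625,-.049,.12,89)"
```

```text
t 0.3 p [0.1833 0.4919 0.248 ] yaw 69.6 tip 0.017 F [-0.1 -0.4 -0.2] w 1.0
shift [-3.014  -1.7625  0.5558] twist -0.108
```

```bash
M="python3 -m jog"; 
python3 -m jog '[[[-0.2,-0.117,0],0,1],[[-0.4,-0.234,0],0,1],[[-0.6,-0.351,0],0,1],[[-0.8,-0.468,0],0,1],[[-1,-0.585,0],0,1]]'
python3 -m jog '[[[-0.2,-0.117,0],0,1],[[-0.4,-0.234,0],0,1],[[-0.6,-0.351,0],0,1],[[-0.8,-0.468,0],0,1],[[-1,-0.585,0],0,1]]'
python3 -c "from h import *;go(.63,-.049,.12,89)"
```

```text
time_s: 0.8
tcp_pos: [0.3307, 0.3109, 0.2484]
ee_rot: [0.177, 0.984, 0.0, 0.0]
force: [0.4, 0.8, -0.8]
gripper_width: 0.145
gripper_force: 0.0
time_s: 1.3
tcp_pos: [0.4774, 0.1312, 0.2484]
ee_rot: [0.178, 0.984, 0.0, 0.0]
force: [0.6, 1.2, -0.1]
gripper_width: -0.003
gripper_force: 0.0
t 1.3 p [0.4774 0.1312 0.2484] yaw 69.6 tip 0.017 F [ 0.6  1.2 -0.1] w -0.0
shift [-1.0298 -0.578   0.5574] twist -0.1081
```

```bash
python3 -m jog '[[[-0.2,-0.114,0],-0.03,1],[[-0.4,-0.228,0],-0.06,1],[[-0.6,-0.342,0],-0.09,1],[[-0.8,-0.456,0],-0.108,1],[[-1,-0.57,0],-0.108,1]]'
python3 -m jog '[[[0,0,0],0,1],[[0,0,0],0,1]]'
python3 - <<'E'
from h import *
go(.625,-.0488,.068,89)
f=r.grab_frame("wrist");cv2.imwrite("pics/w1.png",f["image"])
E
```

```text
time_s: 1.8
tcp_pos: [0.625, -0.0454, 0.2481]
ee_rot: [0.008, 1.0, 0.0, 0.0]
force: [1.0, 0.3, -0.3]
gripper_width: 0.001
gripper_force: 0.0
time_s: 2.0
tcp_pos: [0.6241, -0.0443, 0.2472]
ee_rot: [0.009, 1.0, 0.0, -0.001]
force: [-0.4, 0.7, 0.7]
gripper_width: 0.001
gripper_force: 0.0
t 2.0 p [ 0.6241 -0.0443  0.2472] yaw 88.9 tip 0.017 F [-0.4  0.7  0.7] w 0.0
shift [-0.0063 -0.0226  0.8108] twist -0.0005
```

View pics/w1.png

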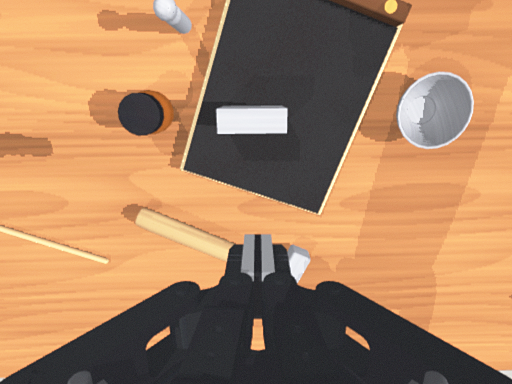

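The wrist view shows the block's top at (252,120), in line with the closed fingers at (258,255). I'll check the position with this camera, then lower the tool.

```bash
python3 - <<'E'
from h import *
f=r.grab_frame("wrist")
W=px2w(f,[[217,108],[286,107],[287,133],[218,134],[252,120.5]],.084);print(W.round(4))
b=np.load("b.npy")
print(toboard(b,b[2],px2w(f,[[182,169],[320,213],[400,26]],.02)).round(4))
E
python3 -m jog '[[[-0.005,-0.01,0.2],0,1],[[-0.005,-0.02,0.4],0,1],[[-0.005,-0.02,0.6],0,1],[[-0.005,-0.02,0.8],0,1],[[-0.005,-0.02,0.81],0,1]]'
python3 -m jog '[[[0.04,0,0],0,1],[[0.08,0,0],0,1],[[0.1,0,0],0,1],[[0.12,0,0],0,1],[[0.14,0,0],0,1]]'
```

```text
[[ 0.5602 -0.0792  0.084 ]
 [ 0.5603 -0.0169  0.084 ]
 [ 0.5836 -0.0157  0.084 ]
 [ 0.5835 -0.0796  0.084 ]
 [ 0.5717 -0.0478  0.084 ]]
[[ 0.1193 -0.0857  0.02  ]
 [ 0.1179  0.0882  0.02  ]
 [-0.0991  0.087   0.02  ]]
time_s: 2.6
tcp_pos: [0.6213, -0.0459, 0.0808]
ee_rot: [0.008, 1.0, 0.001, -0.005]
force: [-1.0, 0.6, -0.9]
gripper_width: -0.001
gripper_force: 0.0
time_s: 3.1
tcp_pos: [0.597, -0.0473, 0.0875]
ee_rot: [0.009, 1.0, -0.0, 0.001]
force: [-0.7, -0.7, 0.1]
gripper_width: 0.003
gripper_force: 0.0
```

```bash
python3 -m jog '[[[0.02,0,0.01],0,1],[[0.035,0,0.01],0,1],[[0.05,0,0.01],0,1],[[0.065,0,0.01],0,1],[[0.08,0,0.01],0,1]]'
python3 -m jog '[[[0.015,0,0],0,1],[[0.03,0,0],0,1],[[0.045,0,0],0,1],[[0.055,0,0],0,1],[[0.065,0,0],0,1]]'
python3 - <<'E'
from h import *
f=r.grab_frame("top");cv2.imwrite("pics/t2.png",cv2.resize(f["image"][170:310,215:365],None,fx=4,fy=4,interpolation=cv2.INTER_CUBIC))
E
```

```text
time_s: 3.6
tcp_pos: [0.5807, -0.0469, 0.0842]
ee_rot: [0.009, 1.0, 0.0, -0.0]
force: [1.0, -0.2, 0.2]
gripper_width: -0.003
gripper_force: 0.1
time_s: 4.1
tcp_pos: [0.5678, -0.0467, 0.0843]
ee_rot: [0.009, 1.0, 0.0, -0.0]
force: [0.4, -0.4, -0.6]
gripper_width: -0.0
gripper_force: 0.0
```

View pics/t2.png

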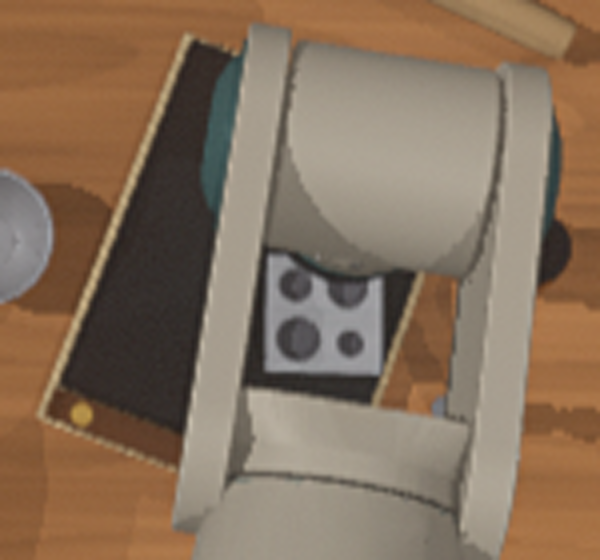

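The block has toppled flat with the hollows up. Its near edge runs from (265,373) to (383,376) in the crop. I'll raise the tool, back off, turn it to the board's axes and look with the wrist camera.

```bash
python3 -m jog '[[[-0.02,0,-0.1],0,1],[[-0.1,0,-0.25],0.03,0.5],[[-0.2,0,-0.3],0.06,0],[[-0.25,0,-0.3],0.09,0],[[-0.25,0,-0.3],0.107,0]]'
python3 -m jog '[[[0,0,0],0,0],[[0,0,0],0,0]]'
python3 - <<'E'
from h import *
f=r.grab_frame("top")
print(px2w(f,np.array([[265,373],[383,376]])/4+[214.6,169.6],.042).round(4))
f=r.grab_frame("wrist");cv2.imwrite("pics/w2.png",f["image"]);go(.6,-.05,.026,70)
E
```

```text
time_s: 4.65
tcp_pos: [0.6191, -0.0476, 0.1447]
ee_rot: [0.177, 0.984, 0.0, 0.001]
force: [0.2, -0.1, -0.6]
gripper_width: 0.498
gripper_force: 0.0
time_s: 4.85
tcp_pos: [0.6178, -0.0475, 0.1441]
ee_rot: [0.175, 0.985, 0.0, -0.0]
force: [0.3, 0.4, 0.3]
gripper_width: 0.496
gripper_force: 0.0
[[ 0.4936 -0.0157  0.042 ]
 [ 0.4929 -0.0813  0.042 ]]
t 4.95 p [ 0.6178 -0.0476  0.1443] yaw 69.8 tip 0.017 F [ 0.7 -0.2 -0.2] w 0.5
shift [ 0.0792 -0.0421  0.5063] twist -0.0011
```

View pics/w2.png

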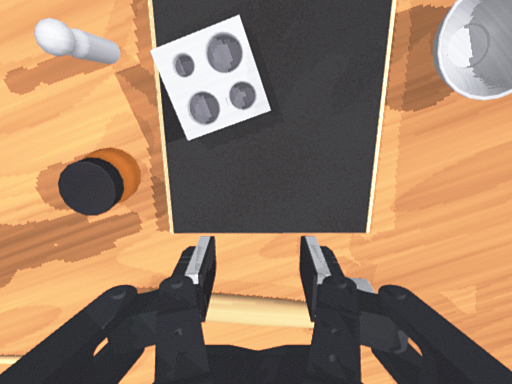

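Wrist view: the flat block has corners at (153,50), (239,15), (270,108) and (187,139). The jaws face the stop and sit beside the block's +y side, with the gap centred at column 258.

```bash
python3 - <<'E'
from h import *
f=r.grab_frame("wrist");b=np.load("b.npy")
W=px2w(f,[[153,50],[239,15],[270,108],[187,139]],.042);B=toboard(b,b[2],W);print(W.round(4),B.round(4),B.mean(0).round(4))
print("edges",toboard(b,b[2],px2w(f,[[173,233],[370,233]],.02)).round(4))
y=B[:,1].mean()-.004
t=boardpts(b,b[2],[[B[3,0]+.026,y,0]])[0];go(t[0],t[1],.027,np.degrees(b[2])+90)
E
```

```text
[[ 0.4961 -0.0782  0.042 ]
 [ 0.4965 -0.0161  0.042 ]
 [ 0.559  -0.0167  0.042 ]
 [ 0.5588 -0.0811  0.042 ]] [[-0.0263 -0.0811  0.042 ]
 [-0.0471 -0.0226  0.042 ]
 [ 0.0118 -0.0018  0.042 ]
 [ 0.0336 -0.0625  0.042 ]] [-0.007 -0.042  0.042]
edges [[ 0.1195 -0.0858  0.02  ]
 [ 0.1201  0.0882  0.02  ]]
t 5.0 p [ 0.6178 -0.0476  0.1443] yaw 69.8 tip 0.017 F [-0.1 -0.2 -0.9] w 0.5
shift [ 0.0893 -0.1765  0.5014] twist -0.0015
```

```bash
python3 -m jog '[[[0.05,-0.1,0],0,0.6],[[0.089,-0.176,0.1],0,0.6],[[0.089,-0.176,0.27],0,0.6],[[0.089,-0.176,0.42],0,0.6],[[0.089,-0.176,0.5],0,0.6]]'
python3 -m jog '[[[0,0,0],0,0.6],[[0,0,0],0,0.6]]'
python3 - <<'E'
from h import *
f=r.grab_frame("wrist");cv2.imwrite("pics/w3.png",f["image"]);b=np.load("b.npy")
s=r.sense();print(toboard(b,b[2],[s["tcp_pos"]]).round(4),s["tcp_pos"][2]-.017,s["gripper_width"])
E
```

```text
time_s: 5.5
tcp_pos: [0.5876, -0.0743, 0.0415]
ee_rot: [0.176, 0.984, 0.0, -0.002]
force: [0.0, -0.2, -0.1]
gripper_width: 0.2
gripper_force: 0.0
time_s: 5.7
tcp_pos: [0.5897, -0.0745, 0.0455]
ee_rot: [0.176, 0.984, 0.0, 0.001]
force: [0.4, 0.1, 0.4]
gripper_width: 0.202
gripper_force: 0.0
[[ 0.0609 -0.0456  0.0462]] 0.029224504328840356 0.19563254095910515
```

View pics/w3.png

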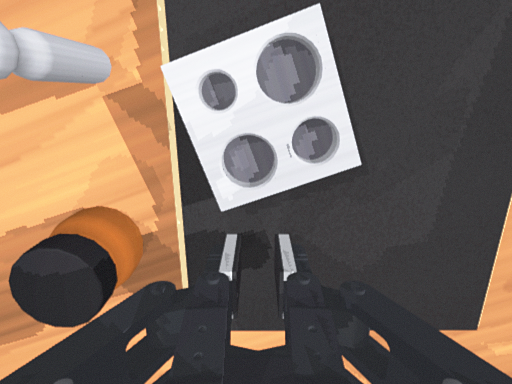

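The block's nearest corner, at (221,211), is only just in front of the left fingertip at (228,240). I'll open the jaws slightly and shift 2 mm towards -y before pushing.

```bash
python3 -m jog '[[[0,-0.01,0.01],0,0.4],[[0.03,-0.01,0.01],0,0.4],[[0.06,-0.01,0.01],0,0.4],[[0.09,-0.01,0.01],0,0.4],[[0.12,-0.01,0.01],0,0.4]]'
python3 -m jog '[[[0.03,0,0],0,0.4],[[0.06,0,0],0,0.4],[[0.09,0,0],0,0.4],[[0.12,0,0],0,0.4],[[0.15,0,0],0,0.4]]'
python3 - <<'E'
from h import *
f=r.grab_frame("wrist");cv2.imwrite("pics/w4.png",f["image"]);b=np.load("b.npy")
s=r.sense();print(toboard(b,b[2],[s["tcp_pos"]]).round(4),s["tcp_pos"][2]-.017,s["force"])
E
```

```text
time_s: 6.25
tcp_pos: [0.5657, -0.0681, 0.0427]
ee_rot: [0.176, 0.984, -0.0, 0.001]
force: [2.1, -2.5, -0.2]
gripper_width: 0.303
gripper_force: 1.5
time_s: 6.75
tcp_pos: [0.5376, -0.0575, 0.0426]
ee_rot: [0.176, 0.984, 0.0, 0.0]
force: [3.6, -2.3, -0.3]
gripper_width: 0.303
gripper_force: 2.0
[[ 0.0047 -0.0473  0.0424]] 0.02535660882869608 [ 0.83685713 -0.3875619   0.69683371]
```

View pics/w4.png

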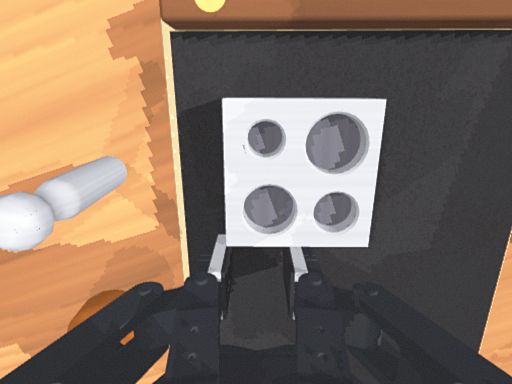

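The block is now square to the fingers. Its far edge is at row 98 and the bar at row 30, but the fingers are off-centre: their midpoint is at column 260 and the block's is at 297. I'll back off, recentre by about 14 mm and push to the stop.

```bash
python3 -m jog '[[[-0.025,0,0],0,0.4],[[-0.025,0.035,0],0,0.4],[[-0.025,0.07,0],0,0.4],[[0.01,0.07,0],0,0.4],[[0.035,0.07,0],0,0.4]]'
python3 -m jog '[[[0.025,0,0],0,0.4],[[0.05,0,0],0,0.4],[[0.07,0,0],0,0.4],[[0.085,0,0],0,0.4],[[0.1,0,0],0,0.4]]'
python3 -c "
from h import *
b=np.load('b.npy');s=r.sense();print(toboard(b,b[2],[s['tcp_pos']]).round(4))"
```

```text
time_s: 7.3
tcp_pos: [0.5358, -0.0416, 0.0421]
ee_rot: [0.176, 0.984, 0.0, 0.0]
force: [3.4, -1.2, -1.8]
gripper_width: 0.303
gripper_force: 1.3
time_s: 7.8
tcp_pos: [0.517, -0.0351, 0.0423]
ee_rot: [0.176, 0.984, 0.0, 0.0]
force: [2.4, -0.3, -2.2]
gripper_width: 0.303
gripper_force: 1.2
[[-0.0214 -0.0335  0.0423]]
```

Only about 4 mm is left. I'll finish with small steps and watch the force.

```bash
python3 -m jog '[[[0.008,0,0],0,0.4],[[0.014,0,0],0,0.4],[[0.02,0,0],0,0.4],[[0.02,0,0],0,0.4]]'
python3 -m jog '[[[0.005,0,0],0,0.4],[[0.01,0,0],0,0.4],[[0.01,0,0],0,0.4]]'
```

```text
time_s: 8.2
tcp_pos: [0.5154, -0.0343, 0.0434]
ee_rot: [0.176, 0.984, -0.0, 0.003]
force: [8.7, -2.5, -2.8]
gripper_width: 0.297
gripper_force: 4.7
time_s: 8.5
tcp_pos: [0.5152, -0.0342, 0.0444]
ee_rot: [0.176, 0.984, -0.0, 0.005]
force: [14.5, -5.3, -3.6]
gripper_width: 0.303
gripper_force: 7.7
```

The force rose to 15 N with no further motion, so the block is against the stop. I'll back off, raise the tool and check with the last picture.

```bash
python3 -m jog '[[[0.005,0,0],0,0.4],[[0.005,0,0],0,0.4],[[-0.03,0,0],0,0.4],[[-0.1,0,0],0,0.4],[[-0.2,0,0],0,0.4]]'
python3 -m jog '[[[-0.05,0,-0.2],0,0.4],[[-0.05,0,-0.4],0,0.4],[[-0.05,0,-0.5],0,0.4],[[-0.05,0,-0.5],0,0.4],[[-0.05,0,-0.5],0,0.4]]'
python3 - <<'E'
from h import *
f=r.grab_frame("wrist");cv2.imwrite("pics/w5.png",cv2.resize(f["image"][:290],None,fx=1.5,fy=1.5))
np.savez("w5.npz",**{k:f[k] for k in("fx","fy","cx","cy","R","t")})
E
```

```text
time_s: 9.0
tcp_pos: [0.5487, -0.0466, 0.042]
ee_rot: [0.176, 0.984, 0.0, -0.001]
force: [0.8, -0.9, 0.3]
gripper_width: 0.302
gripper_force: 0.0
time_s: 9.5
tcp_pos: [0.558, -0.0502, 0.1415]
ee_rot: [0.176, 0.984, 0.0, -0.001]
force: [-0.8, 0.3, -1.0]
gripper_width: 0.295
gripper_force: 0.0
```

View pics/w5.png

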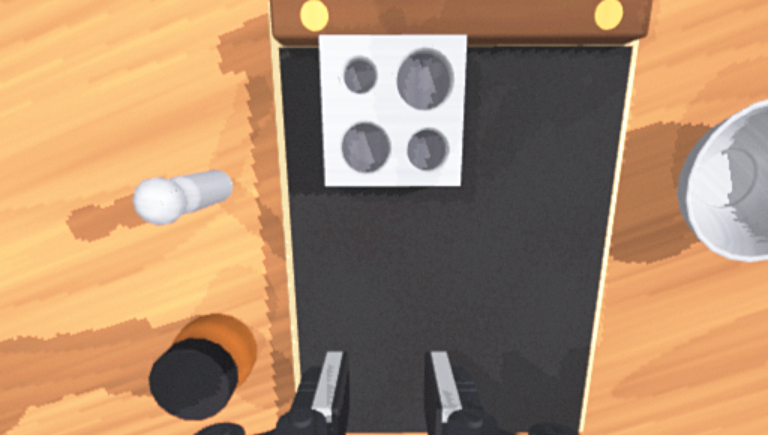

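The block lies flat with hollows up. Its far edge (row 36) is parallel to the bar and overlaps the bar's inner top edge (row ~38), and the bystanders haven't moved. A numeric check before handing in.

```bash
python3 - <<'E'
from h import *
f=np.load("w5.npz");b=np.load("b.npy");u=lambda a:np.array(a)/1.5-.17
B=toboard(b,b[2],px2w(f,u([[319,36],[466,36],[462,186],[325,186]]),.042));print(B.round(4),B.mean(0).round(4))
print(toboard(b,b[2],px2w(f,u([[274,40],[646,39]]),.034)).round(4))
E
```

```text
[[-0.0969 -0.0626  0.042 ]
 [-0.0966  0.0012  0.042 ]
 [-0.0326  0.0023  0.042 ]
 [-0.033  -0.0628  0.042 ]] [-0.0648 -0.0305  0.042 ]
[[-0.0969 -0.084   0.034 ]
 [-0.0965  0.0835  0.034 ]]
```

```bash
python3 -c "from station import r;print(r.hand_in())"
```

```text
the job is handed in; nothing more can be done
None
```

I tipped the block flat with its hollows up and pushed it flush against the stop bar. In the last image its edge lines up with the bar to within the measurement error. I saw no sign that the bowl, punch, jar or hammer moved, though the last picture doesn't show the hammer. The job was handed in about 10 s in; no verdict came back.

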